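Swap the wrong exhaust fitting in the pinned kit rack

TASK

The three orange exhaust fittings in the rack on the blue plate should be alike, but one does not match the other two: draw the retaining rod, slide the odd one out of its lane and leave it standing on the empty returns mat. Slide the matching fitting from the stock mat fully home into the empty lane, against the stop, then push the rod fully home again through all three. Leave the other stock fitting and everything lying about where it is.

Things in the scene. Friction and masses are not known exactly. Their poses are not given: they have to be found in the camera images.
- kit: Rack of aluminium rails on a flush blue plate, three 56 mm lanes side by side at y = -64, 0, +64 mm, rails 8 mm wide. Origin on the bench under the middle fitting's foot centre when fully home; +x into the lanes (away from the robot). Rails run from tapered noses at x = -33 mm to a blue stop bar, face at x = +40 mm, 12 mm thick; rails and bar 34 mm tall. Fittings slide in and out at the -x end
- lane_right (a point): where the point of a fitting fully home in the right lane (-y) lies, 35 mm up, foot against the stop bar and sticking 7 mm out of the rail noses; axes as the rack's. Blue lips on the rails (34 to 38 mm up, x = 0 to 40 mm) reach 9 mm over the lane sides, so a fitting cannot be lifted out or in, only slid
- lane_middle (a point): the same for the middle lane
- lane_left (a point): the same for the left lane (+y, nearest the rod handle)
- rod (a joint): travel of the steel retaining rod (dia 8, round tip, axis 16 mm up at x = 0 of the rack) along the rack's +y: 0 = fully home through the 16 x 14 mm cross holes of all three fittings, 0.19 m = drawn to its stop, clear of all lanes. About 1.5 N of friction; stays where it is left
- rod_handle (a point): upright black handle at the rod's +y end: round post dia 18 from 8 to 75 mm up; the point is on its axis, 42 mm up. When home it stands 154 mm from the rack's origin along +y, 54 mm beyond the outermost rail; a guide boss, top 26 mm up, fills the first 25 mm of that gap, above it is room for fingers
- tee_a_c (a point): Tee: tube lies across the foot along y, 48 mm long, centred (two outlets). A right one, in the rack (any lane), its x along the rack's x. Orange, 0.15 kg, 69 mm tall: foot 80 (x) x 50 (y) x 30 high, cross hole through it along y at mid-length; neck dia 24 on its middle carries a level tube dia 22, axis 58 mm up. Point: on the neck axis, 35 mm above the underside; z up.
- tee_b_c (a point): A second right tee in the rack (any lane), as tee_a
- elbow_c (a point): Elbow: tube from 10 mm behind the neck axis to 40 mm ahead along -x (one outlet). The wrong part, in the rack (any lane), with its outlet toward the lane's open end (-x). Orange, 0.15 kg, 69 mm tall: foot 80 (x) x 50 (y) x 30 high, cross hole through it along y at mid-length; neck dia 24 on its middle carries a level tube dia 22, axis 58 mm up. Point: on the neck axis, 35 mm above the underside; z up.
- tee_new_c (a point): Tee: tube lies across the foot along y, 48 mm long, centred (two outlets). The spare tee, standing on the stock mat, turned up to 0.35 rad. Orange, 0.15 kg, 69 mm tall: foot 80 (x) x 50 (y) x 30 high, cross hole through it along y at mid-length; neck dia 24 on its middle carries a level tube dia 22, axis 58 mm up. Point: on the neck axis, 35 mm above the underside; z up.
- elbow_spare_c (a point): Elbow: tube from 10 mm behind the neck axis to 40 mm ahead along -x (one outlet). A spare elbow that stands next to the spare tee on the stock mat (110 mm apart, either order): not wanted. Orange, 0.15 kg, 69 mm tall: foot 80 (x) x 50 (y) x 30 high, cross hole through it along y at mid-length; neck dia 24 on its middle carries a level tube dia 22, axis 58 mm up. Point: on the neck axis, 35 mm above the underside; z up.
- returns_c (a point): centre of the empty returns mat, thin black rubber, 150 x 150 mm, flush on the bench to the robot's right; x and y along its edges. (The stock mat, 150 x 230 mm, lies to the robot's left.)
- nut_a_p (a point): brass inlet nut standing on the bench between the rack's front and the stock mat, 46 mm across, 60 mm tall: bystander; point under its centre
- nut_b_p (a point): second brass inlet nut, behind the rod: bystander
- cover_p (a point): clear purge cover, disc 72 mm in diameter, 24 mm high, behind the rack: bystander
- grease_p (a point): jar 60 mm in diameter, 70 mm tall, behind and right of the rack: bystander
- spanner_p (a point): spanner 180 mm long lying right of the rack: bystander

How it is judged (in metres and radians):
On the way, in this order (a step that is already met when the one before it is completed fails the run):
1. the wrong fitting (elbow) is clear of the rack (x of elbow_c in the frame of kit below -0.074 m), for 0.1 s.
2. the spare tee is fully home in the free lane ((horizontal distance between tee_new_c and lane_right below 0.008 m or horizontal distance between tee_new_c and lane_middle below 0.008 m or horizontal distance between tee_new_c and lane_left below 0.008 m) and angle between tee_new_c's own z axis and vertical below 0.12 rad and height (world z) of tee_new_c below 0.045 m and angle between the x axis of tee_new_c and the x axis of kit, either way round below 0.12 rad), for 0.2 s.
At the end, for the whole second after the job is handed in: All three tees stand in the rack's lanes, each within 8 mm of its fully-home point and straight (0.12 rad); the rod is home (within 8 mm of its end); the elbow stands upright with its centre over the returns mat (75 mm either way); all at rest (all of step 2 and (horizontal distance between tee_a_c and lane_right below 0.008 m or horizontal distance between tee_a_c and lane_middle below 0.008 m or horizontal distance between tee_a_c and lane_left below 0.008 m) and angle between each of tee_a_c, tee_b_c's own z axis and vertical below 0.12 rad and height (world z) of each of tee_a_c, tee_b_c, elbow_c below 0.045 m and angle between the x axis of each of tee_a_c, tee_b_c and the x axis of kit, either way round below 0.12 rad and (horizontal distance between tee_b_c and lane_right below 0.008 m or horizontal distance between tee_b_c and lane_middle below 0.008 m or horizontal distance between tee_b_c and lane_left below 0.008 m) and value of joint rod below 0.008 m and x of elbow_c in the frame of returns_c between -0.075 and 0.075 m and y of elbow_c in the frame of returns_c between -0.075 and 0.075 m and angle between elbow_c's own z axis and vertical below 0.15 rad and linear speed of each of tee_new, elbow, tee_a, tee_b below 0.02 m/s); the robot touches nothing.
It fails at once if the spare elbow or a bystander is moved more than 30 mm (distance of any of elbow_spare_c, nut_a_p, nut_b_p, cover_p, grease_p, spanner_p from where it was at the start of the episode above 0.03 m).
It also fails if it takes over 72 s, if anything falls off the work surface, if the arm or the gripper's body presses on something with over 40 N, if the wrist force passes 120 N, or if a joint passes its speed limit or range.

ROBOT

A 6-joint arm with a two-finger parallel gripper is mounted at the origin on the work surface. World frame = base frame: x ahead of the robot, y to its left, z up, the work surface at z = 0. Lengths are in mm, angles in rad, forces in N, time in s.
With the tool pointing down it reaches from about 300 to 1000 mm from the base axis. Payload 5.1 kg.
Tool frame: the origin (TCP) lies between the finger pads; the fingertips stand 22 mm ahead of it and the grasp point (between the pads) lies 3 mm ahead of it (r.tcp_to_tips is the distance from the TCP to the fingertips, in mm); z points along the fingers, y is the line along which they close (so a half turn about z gives the same grasp; the last joint's range is limited). The gripper opens to 95 mm and grips with 3 to 60 N. Pads are 20 mm wide; open, the fingers measure 119 mm over their backs; the gripper's body (75 mm by 180 mm) begins 59 mm behind the grasp point.
Start: joints at [1.197, 0.124, 1.65, -0, 1.367, -0.083], TCP at [186.388, 622.691, 236.656] pointing down, gripper open.
Joint ranges: [-2.61, 2.61], [-1.02, 2.33], [0.03, 2.71], [-1.35, 4.49], [0.32, 2.68], [-2.91, 2.91]. Speed limits (rad/s): [2.57, 2.57, 3.14, 3.14, 3.14, 3.14].

INTERFACE

Orientations are given as a rotation vector (axis times angle).
In Python, from station import r gives the robot as it stands.
- The arm moves only by the shell command python3 -m crank 'ROWS' [OPENING] [FORCE]. ROWS is JSON, a list of rows, each a list of 6 numbers: the shift along the tool's x, y, z in units of 0.2 m (1.0 is 0.2 m), then the turn, a rotation vector about the tool's x, y, z in units of 45 degrees (1.0 is 45 degrees). In form: [[x, y, z, ax, ay, az], ...]. A call has 1 to 8 rows; each row shifts and turns the commanded pose from where the row before left it, along the tool's axes as they then stand; what a row does not reach is not made up. A row lasts 1/8 s, in which the tool goes at most 62.5 mm and 10.7 degrees, less where a joint would pass 70% of its speed; a pose out of reach is approached as far as the arm can. A call with a number of a shift or a turn outside -1 to 1 is refused whole. A call with a gripper value outside its range is refused whole. OPENING is the closure, from 0 (fully open) to 1 (shut), set as the call begins (- or left out, the last holds). The fingers move at their own pace and stop on an object; FORCE is the grip in N (left out, the last holds). Time passes only in rows, so rows that do not move let the fingers close. It gives the time, the measured TCP pose, the force, the opening and the grip force at its end, in the units of the state.
- r.get_state(): the state, without advancing time (a new reading comes with each control period).
- r.camera(name): name is "side" or "top"; returns (picture, depth): 480x640x3 uint8, red, green, blue; 480x640 float32, mm along the optical axis (not along the pixel's ray), 0 where there is no reading.
- r.get_calibration(name): a dict with "fx", "fy", "cx", "cy" (pixels), "k1" (the pictures are not rectified: a ray, as slopes to the right and down, at radius r is drawn at 1 + k1 r^2 times it, then the intrinsics apply), "rvec" (rotation vector, rad) and "tvec" (3), from world to camera coordinates, as OpenCV has them. Camera axes: x right, y down, z forward; pixel columns grow to the right and rows downward; lengths in mm; the calibration is good to about 2 mm. A picture is of the moment at which its call begins. get_calibration takes no time and is no camera call.
- r.hand_in(): hands the job in; it is judged then, once.
The state is a dict: "clock": time; "joints": joint angles; "joint_vel": joint speeds; "joint_efforts": joint torques, N m; "ee_pos": TCP position; "tcp_rot": TCP orientation; "ft_force": force on the tool from outside, world axes, zero at the start; "moment": the same for the moment, N m; "opening": finger opening in mm; "grasp_force": force on a finger pad.
Only numpy, scipy, OpenCV 4.12 (cv2) and the standard library are available. Lean on these libraries where they do the work, as an engineer would, in place of code of your own. Each camera call takes 0.05 s, during which the arm holds its last target. There are 200 camera calls.

## Working session

There is one attempt and no reset: what is moved stays moved. The work goes in short steps, Python scripts to look and compute and a shell command to move; the robot and the scene stay as the last step left them, time stands still between calls to the robot, and variables do not carry over. Pictures are saved under pics/ and viewed, at most 10 in all, crops included, and the job is handed in when it is done.

```bash
ls; mkdir -p pics; cat > h.py <<'E'
import numpy as np, cv2, json
from station import r
def cal(n):
    c=r.get_calibration(n); R=cv2.Rodrigues(np.array(c['rvec'],float))[0]; t=np.array(c['tvec'],float).ravel()
    K=np.array([[c['fx'],0,c['cx']],[0,c['fy'],c['cy']],[0,0,1.]]); return K,np.array([c['k1'],0,0,0.]),R,t
def ray(n,uv):
    K,d,R,t=cal(n); p=cv2.undistortPoints(np.array(uv,float).reshape(-1,1,2),K,d).reshape(-1,2)
    v=np.c_[p,np.ones(len(p))]; return -R.T@t, v@R
def plane(n,uv,z):
    o,v=ray(n,uv); return o+v*((z-o[2])/v[:,2])[:,None]
def depthpts(n,uv,D):
    K,d,R,t=cal(n); uv=np.array(uv,float).reshape(-1,2); p=cv2.undistortPoints(uv.reshape(-1,1,2),K,d).reshape(-1,2)
    z=D[uv[:,1].astype(int),uv[:,0].astype(int)]; return (np.c_[p,np.ones(len(p))]*z[:,None]-t)@R
E
python3 - <<'E'
from h import *
for n in('top','side'):
    im,D=r.camera(n); cv2.imwrite(f'pics/{n}0.png',im[:,:,::-1]); np.save(f'pics/{n}0.npy',D)
    K,d,R,t=cal(n); print(n,-R.T@t,R[2],K[0,0],d[0])
s=r.get_state(); print(s['clock'],s['tcp_rot'],s['ee_pos'],s['opening'])
E
```

```text
pics
top [405.8425673  -26.17999049 990.14181701] [ 0.15915546  0.0300692  -0.98679551] 460.6296030566529 0.012770777963298858
side [  314.6847231  -1127.39565767   800.3740758 ] [ 0.20102266  0.81138081 -0.54886343] 615.274131712902 -0.1359042491717104
0.1 [-4.55130890e-01 -3.10804531e+00  2.87949652e-03] [186.18971964 622.19797568 235.51974281] 94.85078707282234
```

View pics/top0.png

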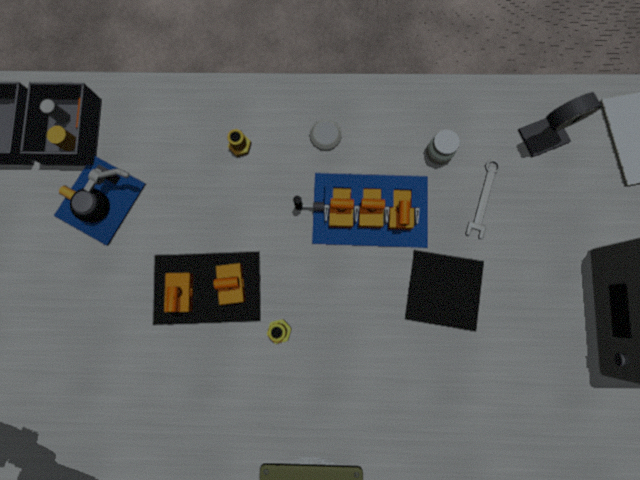

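View pics/side0.png

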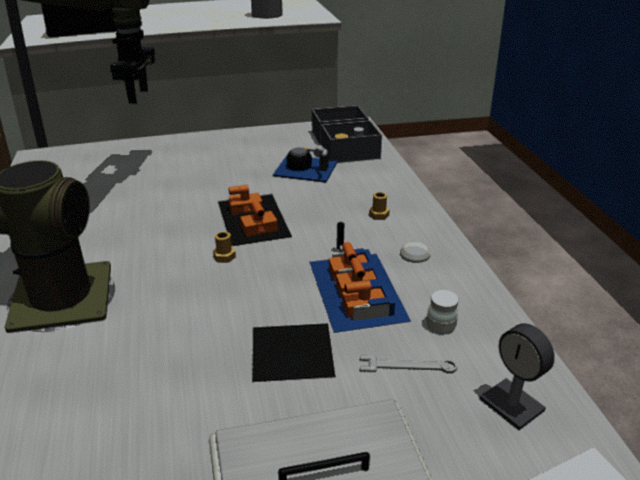

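The top view (left is +y, up is +x) shows the rack at about (371,210). The elbow is in its right lane at (402,210), the rod handle is at (298,203), and nut_a at (279,331). The returns mat is at (445,290). On the stock mat, the spare elbow is at (177,292) and the spare tee at (229,284). The side view confirms this layout. Next I'll measure positions.

```bash
cat > m.py <<'E'
from h import *
def orange(n,im,D,show=True):
    hsv=cv2.cvtColor(im,cv2.COLOR_RGB2HSV)
    m=((hsv[...,0]>=6)&(hsv[...,0]<=22)&(hsv[...,1]>150)&(hsv[...,2]>50)).astype(np.uint8)
    v,u=np.nonzero(m&(D>0)); P=depthpts(n,np.c_[u,v],D); return u,v,P
def rect(P):
    (c,s,a)=cv2.minAreaRect(P[:,:2].astype(np.float32)); return np.round(c,1),np.round(s,1),round(a,1)
E
python3 - <<'E'
from m import *
im=cv2.imread('pics/top0.png')[:,:,::-1].copy(); D=np.load('pics/top0.npy')
u,v,P=orange('top',im,D)
for nm,(a,b,c,d) in dict(sE=(160,197,262,320),sT=(208,250,255,310),L=(327,356,180,235),M=(358,387,180,235),R=(388,416,180,235)).items():
    k=(u>=a)&(u<=b)&(v>=c)&(v<=d); Q=P[k]
    f=Q[(Q[:,2]>22)&(Q[:,2]<37)]; t=Q[Q[:,2]>58]
    print(nm,len(Q),'foot',rect(f),len(f),np.median(f[:,2]).round(1),'tube',rect(t),len(t),Q[:,2].max().round(1))
hsv=cv2.cvtColor(im,cv2.COLOR_RGB2HSV)
blue=((abs(hsv[...,0].astype(int)-110)<15)&(hsv[...,1]>120)).astype(np.uint8); blue[:, :300]=0; blue[:,440:]=0
v,u=np.nonzero(blue); Pb=plane('top',np.c_[u,v],0); print('plate',rect(Pb))
dark=(im.max(2)<45).astype(np.uint8)
for nm,(a,b,c,d) in dict(ret=(400,490,245,335),stock=(150,265,248,328)).items():
    k=np.zeros_like(dark);k[c:d,a:b]=dark[c:d,a:b]; v,u=np.nonzero(k); print(nm,rect(plane('top',np.c_[u,v],0)))
k=np.zeros_like(dark);k[190:222,288:305]=dark[190:222,288:305]; v,u=np.nonzero(k&(D>0)); Q=depthpts('top',np.c_[u,v],D); 
for z0 in(30,60,68): q=Q[Q[:,2]>z0]; print('handle',z0,len(q),q.mean(0).round(1) if len(q) else '')
q=plane('top',[[279,331]],60); print('nutA',q)
E
python3 -c "
import cv2;a=cv2.imread('pics/top0.png');cv2.imwrite('pics/c0.png',cv2.resize(a[165:260,280:440],None,fx=5,fy=5,interpolation=cv2.INTER_CUBIC))"
```

```text
sE 1013 foot (array([438.4, 287.1]), array([79.1, 51.3]), 1.7) 626 30.4 tube (array([424.6, 285.8]), array([52.3, 21.6]), 2.8) 283 72.1
sT 1057 foot (array([458.4, 178.5]), array([79.8, 50.7]), 7.9) 698 30.1 tube (array([457.8, 177.9]), array([22.6, 49.6]), 7.9) 261 72.1
L 754 foot (array([625.6, -52.6]), array([81.4, 46.9]), 0.4) 497 29.6 tube (array([625.3, -52.6]), array([47.3, 21.3]), 89.6) 230 72.8
M 793 foot (array([ 625.9, -117.2]), array([50. , 79.6]), 88.3) 520 29.8 tube (array([ 625.3, -116.2]), array([47.2, 22.1]), 85.5) 230 72.8
R 785 foot (array([ 623.4, -180.8]), array([81. , 49.6]), 0.1) 481 29.5 tube (array([ 607.4, -180.1]), array([22.6, 49.8]), 89.4) 262 72.6
plate (array([ 549.5, -114.3]), array([300.9, 311.6]), 88.9)
ret (array([ 454.4, -273.3]), array([147.3, 147.7]), 81.6)
stock (array([449.5, 233.8]), array([148.4, 227.1]), 2.7)
handle 30 72 [625.7  38.2  63.4]
handle 60 48 [627.2  38.5  72.9]
handle 68 42 [627.8  38.6  74.3]
nutA [[363.72911616  68.35464458  60.        ]]
```

View pics/c0.png

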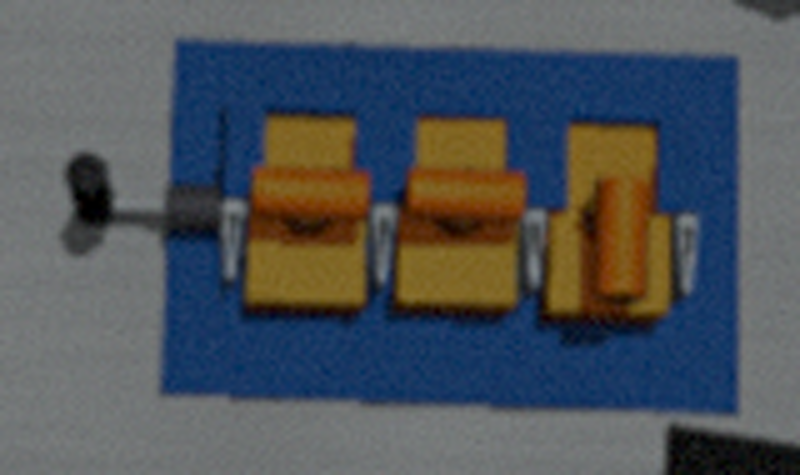

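The crop shows the elbow alone in the right lane, its tube pointing toward the open end. Tees stand in the other two lanes and the handle is at the far left (crop 88,170). I'll refine the rack yaw and write a helper that works out the moves.

```bash
cat > go.py <<'E'
from h import *
from scipy.spatial.transform import Rotation as Ro
O=np.array([625.,-116.6]); YAW=-1.0
def rk(x,y):
    a=np.radians(YAW); return O+[x*np.cos(a)-y*np.sin(a), x*np.sin(a)+y*np.cos(a)]
def to(xy,z,yawx=None):
    """units left from measured pose to target TCP, after turning tool x to yawx deg"""
    s=r.get_state(); R=Ro.from_rotvec(s['tcp_rot']); p=np.array(s['ee_pos']); M=R.as_matrix()
    cur=np.degrees(np.arctan2(M[1,0],M[0,0])); t=cur if yawx is None else yawx
    turn=(cur-t+180)%360-180
    R2=Ro.from_euler('z',t,degrees=True).as_matrix()@np.diag([1,-1,-1])
    d=R2.T@(np.array([*xy,z])-p)
    print('t',round(s['clock'],2),'p',p.round(1),'yaw',round(cur,2),'tilt',round(np.degrees(np.arccos(-M[2,2])),2),'op',round(s['opening'],1),'F',np.round(s['ft_force'],1),'| turn u',round(turn/45,3),'shift u',(d/200).round(3))
E
python3 - <<'E'
from go import *
im=cv2.imread('pics/top0.png')[:,:,::-1].copy()
hsv=cv2.cvtColor(im,cv2.COLOR_RGB2HSV)
b=((abs(hsv[...,0].astype(int)-110)<15)&(hsv[...,1]>120)).astype(np.uint8); b[:,:300]=0; b[:,440:]=0; b[:165]=0; b[255:]=0
top=[];bot=[]
for u in range(320,424):
    v=np.nonzero(b[:,u])[0]; top.append((u,v.min()-.5)); bot.append((u,v.max()+.5))
for e in(top,bot):
    P=plane('top',e,0); f=cv2.fitLine(P[:,:2].astype(np.float32),cv2.DIST_HUBER,0,.01,.01).ravel(); print(np.degrees(np.arctan2(f[1],f[0])),f[2:])
lr=[(np.nonzero(b[v])[0].min()-.5,np.nonzero(b[v])[0].max()+.5,v) for v in range(180,240)]
for i in(0,1):
    P=plane('top',[(q[i],q[2]) for q in lr],0); f=cv2.fitLine(P[:,:2].astype(np.float32),cv2.DIST_HUBER,0,.01,.01).ravel(); print(np.degrees(np.arctan2(f[1],f[0])),f[2:])
to(rk(0,154),170,179)
E
```

```text
88.968155 [ 705.07684  -117.524956]
88.83704 [ 547.2642  -119.46383]
-1.2480147 [623.1516      7.1168094]
-1.0455396 [ 623.59235 -239.65845]
t 0.1 p [186.2 622.2 235.5] yaw 163.34 tilt 0.11 op 94.9 F [ 0.2 -0.5  0.5] | turn u -0.348 shift u [-2.258 -2.885  0.328]
```

```bash
python3 -m crank '[[0,0,0,0,0,-0.174],[0,0,0,0,0,-0.174],[-0.18,-0.235,0,0,0,0],[-0.18,-0.235,0,0,0,0],[-0.18,-0.235,0,0,0,0],[-0.18,-0.235,0,0,0,0],[-0.18,-0.235,0,0,0,0],[-0.18,-0.235,0,0,0,0]]' 0.5 20 && python3 -m crank '[[-0.18,-0.235,0.05,0,0,0],[-0.18,-0.235,0.05,0,0,0],[-0.18,-0.235,0.05,0,0,0],[-0.18,-0.235,0.05,0,0,0],[-0.18,-0.235,0.05,0,0,0],[-0.18,-0.235,0.05,0,0,0],[0,0,0,0,0,0]]'; python3 -c "
from go import *
to(rk(0,154),58,179)"
```

```text
clock: 1.1
ee_pos: [398.0, 335.2, 236.3]
tcp_rot: [-0.027, -3.141, 0.0]
ft_force: [0.4, 0.2, -0.2]
opening: 47.3
grasp_force: 0.0
clock: 1.98
ee_pos: [609.2, 48.0, 174.7]
tcp_rot: [-0.035, -3.139, 0.001]
ft_force: [0.3, 0.1, -0.4]
opening: 47.9
grasp_force: 0.0
t 1.98 p [609.2  48.  174.7] yaw 178.73 tilt 0.16 op 47.9 F [ 0.3  0.1 -0.4] | turn u -0.006 shift u [-0.093 -0.051  0.584]
```

```bash
python3 -m crank '[[-0.093,-0.051,0,0,0,0],[0,0,0.15,0,0,0],[0,0,0.15,0,0,0],[0,0,0.14,0,0,0],[0,0,0.14,0,0,0],[0,0,0,0,0,0]]' && python3 -m crank '[[0,0,0,0,0,0],[0,0,0,0,0,0],[0,0,0,0,0,0],[0,0,0,0,0,0]]' 1 25; python3 -c "
from go import *
to(rk(0,154+188),58)"
```

```text
clock: 2.72
ee_pos: [624.1, 41.6, 57.7]
tcp_rot: [-0.026, -3.135, -0.0]
ft_force: [-0.1, -0.3, 0.2]
opening: 47.7
grasp_force: 0.0
clock: 3.22
ee_pos: [627.7, 40.4, 61.9]
tcp_rot: [0.027, 3.14, -0.001]
ft_force: [-1.0, -0.6, 4.1]
opening: 17.9
grasp_force: 25.0
t 3.23 p [627.7  40.4  61.9] yaw 179.0 tilt 0.12 op 17.9 F [-1.  -0.6  4.1] | turn u 0.0 shift u [-0.     0.925  0.02 ]
```

```bash
python3 -m crank '[[0,0.13,0,0,0,0],[0,0.13,0,0,0,0],[0,0.13,0,0,0,0],[0,0.13,0,0,0,0],[0,0.13,0,0,0,0],[0,0.13,0,0,0,0],[0,0.13,0,0,0,0],[0,0,0,0,0,0]]'; python3 -c "
from go import *
for i in range(3): to(rk(0,154+188),58)"
```

```text
clock: 4.22
ee_pos: [631.2, 224.3, 61.9]
tcp_rot: [0.025, 3.138, 0.002]
ft_force: [2.5, 1.5, 3.2]
opening: 17.6
grasp_force: 25.0
t 4.22 p [631.2 224.3  61.9] yaw 179.1 tilt 0.21 op 17.6 F [2.5 1.5 3.2] | turn u 0.0 shift u [0.001 0.005 0.02 ]
t 4.22 p [631.2 224.3  61.9] yaw 179.1 tilt 0.21 op 17.6 F [2.5 1.5 3.2] | turn u 0.0 shift u [0.001 0.005 0.02 ]
t 4.22 p [631.2 224.3  61.9] yaw 179.1 tilt 0.21 op 17.6 F [2.5 1.5 3.2] | turn u 0.0 shift u [0.001 0.005 0.02 ]
```

```bash
python3 -m crank '[[0,0,0,0,0,0],[0,0,0,0,0,0],[0,0,-0.2,0,0,0],[0,0,-0.25,0,0,0],[0,0,0,0,0,0]]' 0.55; python3 -c "
from go import *
to(rk(-5,-64),150,179)"
```

```text
clock: 4.85
ee_pos: [632.8, 222.6, 156.2]
tcp_rot: [0.029, 3.133, 0.004]
ft_force: [0.6, 0.8, 0.3]
opening: 42.6
grasp_force: 0.0
t 4.85 p [632.8 222.6 156.2] yaw 178.95 tilt 0.5 op 42.6 F [0.6 0.8 0.3] | turn u -0.001 shift u [ 0.034 -2.016  0.031]
```

```bash
python3 -m crank '[[0.034,-0.2,0,0,0,0],[0,-0.26,0,0,0,0],[0,-0.26,0,0,0,0],[0,-0.26,0,0,0,0],[0,-0.26,0,0,0,0],[0,-0.26,0,0,0,0],[0,-0.26,0,0,0,0],[0,-0.256,0,0,0,0]]' && python3 -m crank '[[0,0,0,0,0,0],[0,0,0,0,0,0]]'; python3 - <<'E'
from go import *
im,D=r.camera('side'); cv2.imwrite('pics/s1.png',cv2.resize(im[200:380,240:480],None,fx=3,fy=3)[:,:,::-1])
to(rk(-5,-64),61,179)
E
```

```text
clock: 5.85
ee_pos: [614.6, -182.2, 148.8]
tcp_rot: [-0.029, -3.139, -0.002]
ft_force: [0.1, -0.0, 0.1]
opening: 43.0
grasp_force: 0.0
clock: 6.1
ee_pos: [615.2, -180.1, 149.2]
tcp_rot: [-0.029, -3.139, -0.002]
ft_force: [-0.7, 1.2, -0.5]
opening: 42.7
grasp_force: 0.0
t 6.15 p [ 615.5 -179.5  149.5] yaw 179.01 tilt 0.12 op 42.7 F [-0.3 -0.3  0.3] | turn u 0.0 shift u [-0.017 -0.005  0.443]
```

View pics/s1.png

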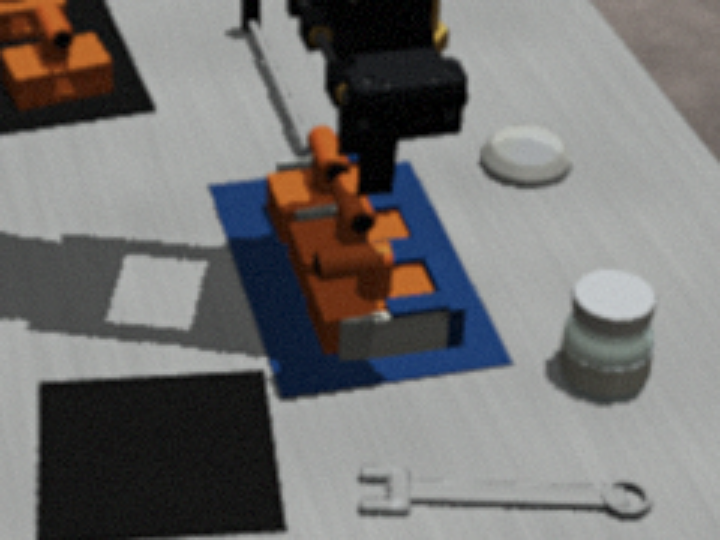

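The rod is drawn, with its tip at about (305,150), outside the lanes. The gripper is above the elbow at (350,262), so I'll descend and grip.

```bash
python3 -m crank '[[-0.017,-0.003,0.1,0,0,0],[0,0,0.12,0,0,0],[0,0,0.12,0,0,0],[0,0,0.10,0,0,0],[0,0,0,0,0,0]]' && python3 -m crank '[[0,0,0,0,0,0],[0,0,0,0,0,0],[0,0,0,0,0,0],[0,0,0,0,0,0]]' 1 30; python3 -c "
from go import *
to(rk(-5-120,-64),61,179)"
```

```text
clock: 6.78
ee_pos: [619.3, -180.0, 61.1]
tcp_rot: [-0.026, -3.14, -0.001]
ft_force: [0.6, 0.5, -0.5]
opening: 42.5
grasp_force: 0.0
clock: 7.28
ee_pos: [619.6, -181.0, 62.7]
tcp_rot: [0.028, 3.141, -0.0]
ft_force: [0.9, -0.1, 0.0]
opening: 23.4
grasp_force: 30.0
t 7.28 p [ 619.6 -181.    62.7] yaw 178.99 tilt 0.01 op 23.4 F [ 0.9 -0.1  0. ] | turn u -0.0 shift u [0.604 0.003 0.008]
```

```bash
python3 -m crank '[[0.06,0,0,0,0,0],[0.09,0,0,0,0,0],[0.09,0,0,0,0,0],[0.09,0,0,0,0,0],[0.09,0,0,0,0,0],[0.09,0,0,0,0,0],[0.09,0,0,0,0,0],[0,0,0,0,0,0]]' && python3 -m crank '[[0,0,-0.1,0,0,0],[0,0,-0.05,0,0,0],[0,0,0,0,0,0]]'; python3 - <<'E'
from go import *
to(np.array([450,-273])-[0,0],91,179)
im,D=r.camera('side'); cv2.imwrite('pics/s2.png',cv2.resize(im[200:380,240:480],None,fx=3,fy=3)[:,:,::-1])
E
```

```text
clock: 8.28
ee_pos: [498.3, -178.8, 62.7]
tcp_rot: [-0.029, -3.141, -0.0]
ft_force: [0.0, 0.7, -1.5]
opening: 23.3
grasp_force: 30.0
clock: 8.65
ee_pos: [500.4, -179.2, 93.5]
tcp_rot: [0.027, 3.14, -0.001]
ft_force: [-0.6, -0.0, -1.5]
opening: 23.2
grasp_force: 30.0
t 8.65 p [ 500.4 -179.2   93.5] yaw 179.0 tilt 0.11 op 23.2 F [-0.6 -0.  -1.5] | turn u 0.0 shift u [ 0.244 -0.473  0.012]
```

View pics/s2.png

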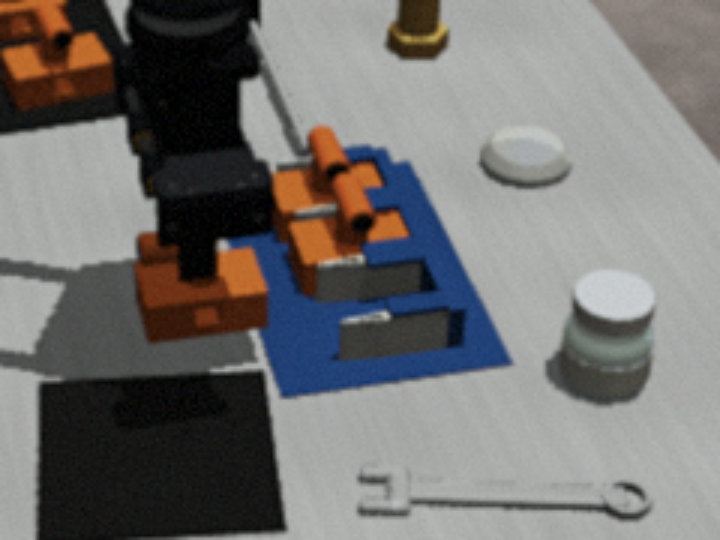

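The elbow (200,290) is held level and the right lane is empty. Now I'll carry it to the mat.

```bash
python3 -m crank '[[0.06,-0.118,0,0,0,0],[0.06,-0.118,0,0,0,0],[0.06,-0.118,0,0,0,0],[0.06,-0.118,0,0,0,0],[0,0,0.06,0,0,0],[0,0,0.06,0,0,0],[0,0,0.028,0,0,0],[0,0,0,0,0,0]]' && python3 -m crank '[[0,0,0,0,0,0],[0,0,0,0,0,0],[0,0,0,0,0,0],[0,0,-0.1,0,0,0],[0,0,-0.2,0,0,0],[0,0,-0.2,0,0,0],[0,0,0,0,0,0]]' 0.5; python3 - <<'E'
from m import *
from go import to
im,D=r.camera('top'); u,v,P=orange('top',im,D)
k=(u>160)&(u<255)&(v>250)&(v<330); Q=P[k]
for nm,c in (('elbowMat',(P[:,1]<-215)),('sT',k&(P[:,1]<235)&(P[:,1]>100))):
    Q=P[c]; f=Q[(Q[:,2]>22)&(Q[:,2]<37)]; t=Q[Q[:,2]>58]; print(nm,len(Q), rect(f) if len(f) else '', rect(t) if len(t) else '')
to([458.1,178.2],170,98)
E
```

```text
clock: 9.7
ee_pos: [450.2, -271.6, 62.5]
tcp_rot: [-0.026, -3.141, -0.001]
ft_force: [-0.2, 0.5, -2.2]
opening: 23.5
grasp_force: 30.0
clock: 10.58
ee_pos: [452.1, -274.1, 167.6]
tcp_rot: [0.027, 3.135, -0.008]
ft_force: [0.4, 0.2, 0.2]
opening: 47.9
grasp_force: 0.0
elbowMat 95 (array([ 447.9, -268.7]), array([20.6, 79.1]), 66.5) (array([ 448.8, -245.8]), array([42.2, 66.8]), 89.9)
sT 1081 (array([458.6, 178.2]), array([80.2, 50.5]), 8.2) (array([458. , 177.6]), array([22.9, 49.1]), 8.6)
t 10.62 p [ 450.9 -273.2  165. ] yaw 179.0 tilt 0.23 op 47.6 F [ 0.2  0.1 -1. ] | turn u 1.8 shift u [ 2.23   0.35  -0.025]
```

```bash
python3 -m crank '[[0,0.25,0,0,0,0],[0,0.28,0,0,0,0],[0,0.28,0,0,0,0],[0,0.28,0,0,0,0],[0,0.28,0,0,0,0],[0,0.28,0,0,0,0],[0,0.28,0,0,0,0],[0,0.28,0,0,0,0]]' && python3 -m crank '[[0,0,0,0,0,0.225],[0,0,0,0,0,0.225],[0,0,0,0,0,0.225],[0,0,0,0,0,0.225],[0,0,0,0,0,0.225],[0,0,0,0,0,0.225],[0,0,0,0,0,0.225],[0,0,0,0,0,0.22]]'; python3 - <<'E'
from m import *
from go import to
im,D=r.camera('top'); cv2.imwrite('pics/t2.png',im[:,:,::-1]); u,v,P=orange('top',im,D)
for nm,c in (('elbowMat',(P[:,1]<-215)&(P[:,0]<520)),('M',(P[:,1]<-88)&(P[:,1]>-145)&(P[:,0]>520)),('L',(P[:,1]>-82)&(P[:,1]<-20)&(P[:,0]>520))):
    Q=P[c]; f=Q[(Q[:,2]>22)&(Q[:,2]<37)]; t=Q[Q[:,2]>58]; print(nm,len(Q), rect(f) if len(f) else '', rect(t) if len(t) else '')
to([458.1,178],61,98.2)
E
```

```text
clock: 11.62
ee_pos: [456.5, 171.1, 161.3]
tcp_rot: [-0.027, -3.139, 0.001]
ft_force: [0.8, -0.2, -0.1]
opening: 47.5
grasp_force: 0.0
clock: 12.62
ee_pos: [456.6, 169.2, 161.0]
tcp_rot: [-2.062, -2.368, 0.004]
ft_force: [0.2, -0.3, 0.2]
opening: 47.4
grasp_force: 0.0
elbowMat 1059 (array([ 454.6, -269.8]), array([50.6, 80. ]), 88.5) (array([ 439.4, -268.7]), array([21. , 50.9]), 88.8)
M 802 (array([ 625.9, -117.2]), array([49.8, 79.7]), 88.3) (array([ 625.5, -115.9]), array([46.8, 23.5]), 89.7)
L 774 (array([625.7, -53.1]), array([48.8, 80.6]), 88.3) (array([624.6, -52.3]), array([23. , 47.1]), 2.0)
t 12.68 p [456.6 169.2 161. ] yaw 97.69 tilt 0.19 op 47.4 F [ 0.4 -0.5  0.5] | turn u -0.011 shift u [0.043 0.014 0.5  ]
```

View pics/t2.png

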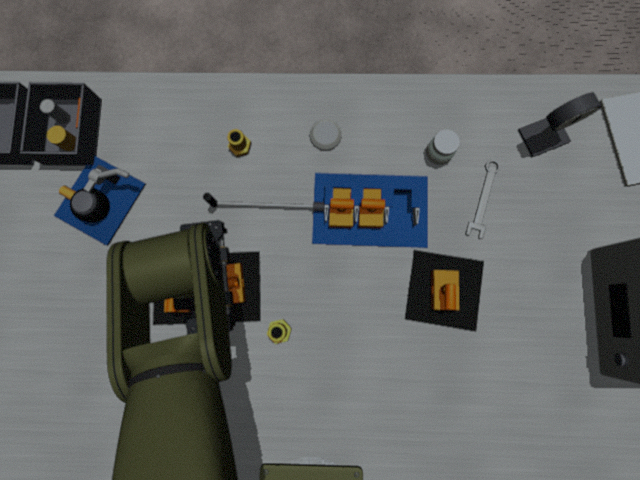

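The elbow stands on the returns mat at (446,290), the right lane is empty, and the two rack tees haven't moved. Next is gripping the spare tee.

```bash
python3 -m crank '[[0.043,0.014,0.05,0,0,-0.011],[0,0,0.13,0,0,0],[0,0,0.13,0,0,0],[0,0,0.10,0,0,0],[0,0,0.09,0,0,0],[0,0,0,0,0,0]]' && python3 -m crank '[[0,0,0,0,0,0],[0,0,0,0,0,0],[0,0,0,0,0,0],[0,0,0,0,0,0]]' 1 30 && python3 -m crank '[[0,0,-0.15,0,0,0],[0,0,-0.2,0,0,0],[0,0,-0.15,0,0,0],[0,0,0,0,0,0]]'; python3 -c "
from go import *
to(rk(-110,-64),150,179-90)"
```

```text
clock: 13.42
ee_pos: [457.6, 178.2, 60.7]
tcp_rot: [-2.043, -2.383, 0.006]
ft_force: [0.0, -0.1, -0.7]
opening: 47.4
grasp_force: 0.0
clock: 13.92
ee_pos: [459.9, 178.5, 64.0]
tcp_rot: [2.046, 2.383, 0.002]
ft_force: [-0.3, -0.4, 2.1]
opening: 23.3
grasp_force: 30.0
clock: 14.42
ee_pos: [460.9, 178.8, 165.7]
tcp_rot: [2.044, 2.381, 0.008]
ft_force: [0.8, 0.6, -0.8]
opening: 23.1
grasp_force: 30.0
t 14.43 p [460.9 178.8 165.7] yaw 98.72 tilt 0.34 op 23.1 F [ 0.8  0.6 -0.8] | turn u 0.216 shift u [-1.783  0.296  0.079]
```

```bash
python3 -m crank '[[0,0,0,0,0,0.216],[-0.25,0.042,0,0,0,0],[-0.25,0.042,0,0,0,0],[-0.25,0.042,0,0,0,0],[-0.25,0.042,0,0,0,0],[-0.25,0.042,0,0,0,0],[-0.25,0.042,0,0,0,0],[-0.28,0.042,0,0,0,0]]' && python3 -m crank '[[0,0,0,0,0,0],[0,0,0,0,0,0]]'; python3 - <<'E'
from m import *
from go import *
im,D=r.camera('side'); 
u,v,P=orange('side',im,D); 
Q=P[(abs(P[:,1]+180)<60)&(P[:,0]<590)&(P[:,2]>60)]; print(len(Q),Q.min(0),Q.max(0))
to(rk(-110,-64),66,89)
E
```

```text
clock: 15.42
ee_pos: [510.7, -179.6, 160.4]
tcp_rot: [-2.238, -2.2, 0.001]
ft_force: [1.0, 0.0, -1.8]
opening: 23.3
grasp_force: 30.0
clock: 15.68
ee_pos: [510.7, -178.0, 160.9]
tcp_rot: [-2.239, -2.199, 0.001]
ft_force: [-0.3, 0.0, -0.0]
opening: 23.5
grasp_force: 30.0
1122 [ 420.38779482 -210.23282129   95.31870253] [ 549.97685374 -143.69228657  259.48105229]
t 15.72 p [ 510.9 -177.5  161.4] yaw 89.03 tilt 0.16 op 23.2 F [-0.  -0.4 -0.6] | turn u 0.001 shift u [-0.005  0.015  0.477]
```

```bash
python3 -m crank '[[-0.005,0.015,0.12,0,0,0],[0,0,0.12,0,0,0],[0,0,0.12,0,0,0],[0,0,0.10,0,0,0],[0,0,0.03,0,0,0],[0,0,0,0,0,0],[0,0,0,0,0,0]]'; python3 - <<'E'
from m import *
from go import *
im,D=r.camera('side'); cv2.imwrite('pics/s3.png',cv2.resize(im[200:380,240:480],None,fx=3,fy=3)[:,:,::-1])
u,v,P=orange('side',im,D)
c=np.array([rk(-110,-64)])[0]; Q=P[(abs(P[:,0]-c[0])<32)&(abs(P[:,1]-c[1])<40)]
f=Q[(Q[:,2]>6)&(Q[:,2]<24)]
g=cv2.fitLine(f[:,:2].astype(np.float32),cv2.DIST_HUBER,0,.01,.01).ravel(); print('side face',len(f),g, 'expect',rk(-110,-89)); 
w=P[(abs(P[:,1]-c[1])<40)&(P[:,0]<560)&(P[:,0]>440)&(P[:,2]<36)]; print(w.min(0),w.max(0))
to(rk(-4,-64),62,89)
E
```

```text
clock: 16.6
ee_pos: [515.4, -179.7, 65.7]
tcp_rot: [2.239, 2.201, 0.001]
ft_force: [-0.6, 0.0, -1.5]
opening: 23.3
grasp_force: 30.0
side face 224 [ 9.9936682e-01 -3.5580698e-02  5.1365088e+02 -2.0609175e+02] expect [ 513.46348936 -203.66668016]
[ 448.43991777 -218.03661914   -2.62692118] [ 554.25613009 -156.78302668   35.94005643]
t 16.65 p [ 515.3 -179.8   65.7] yaw 89.01 tilt 0.08 op 23.1 F [-0.2 -0.4 -1.5] | turn u 0.0 shift u [0.005 0.523 0.018]
```

View pics/s3.png

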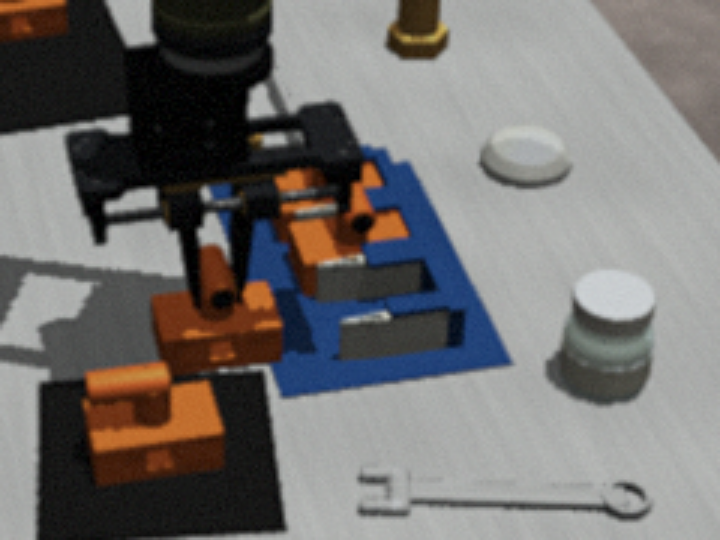

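The tee is held square in front of the right lane (foot about 155–283 px, 285–370 px). The elbow stands on the mat. I'll check the side camera's bias against the right rail's outer face.

```bash
python3 - <<'E'
from m import *
from go import *
im,D=r.camera('side')
for nm,(a,b,c,d),yy in (('railR',(356,388,309,315),-100),('railM',(349,378,291,295),-36)):
    v,u=np.mgrid[c:d,a:b]; P=depthpts('side',np.c_[u.ravel(),v.ravel()],D)
    P=P[(P[:,2]>3)&(P[:,2]<32)]; g=cv2.fitLine(P[:,:2].astype(np.float32),cv2.DIST_HUBER,0,.01,.01).ravel()
    y=np.median(P[:,1]); x=np.median(P[:,0]); rx=x-O[0]; print(nm,len(P),P.min(0).round(1),P.max(0).round(1),'med',x,y,'exp y',rk(rx,yy)[1],np.degrees(np.arctan2(g[1],g[0])))
u,v,P=orange('side',im,D); c=rk(-110,-64)
f=P[(abs(P[:,0]-c[0])<32)&(abs(P[:,1]-c[1])<40)&(P[:,2]>6)&(P[:,2]<24)]; print('foot y med',np.median(f,axis=0))
E
```

```text
railR 192 [ 596.4 -224.2    3.4] [ 663.2 -212.5   29.5] med 629.177995012998 -219.0122836844064 exp y -216.6576855826989 -2.907164
railM 116 [ 600.3 -159.7    6.3] [ 661.1 -148.6   26.5] med 629.8311202190055 -154.85859383131782 exp y -152.67883169923954 -2.8040214
foot y med [ 514.45044627 -205.95155288   12.21328558]
```

```bash
python3 -m crank '[[0,0.07,0.007,0,0,0],[0,0.07,0,0,0,0],[0,0.06,0,0,0,0],[0,0.06,0,0,0,0],[0,0.06,0,0,0,0],[0,0.06,0,0,0,0],[0,0.06,0,0,0,0],[0,0.05,0,0,0,0]]' && python3 -m crank '[[0,0.02,0,0,0,0],[0,0,0,0,0,0]]'; python3 -c "
from go import *
to(rk(0,-64),62,89)"
```

```text
clock: 17.7
ee_pos: [613.5, -181.4, 64.0]
tcp_rot: [-2.241, -2.202, 0.0]
ft_force: [-4.6, 0.7, 5.2]
opening: 23.4
grasp_force: 30.0
clock: 17.95
ee_pos: [617.8, -181.5, 64.0]
tcp_rot: [2.24, 2.201, 0.002]
ft_force: [0.1, -0.6, 3.8]
opening: 23.6
grasp_force: 30.0
t 17.95 p [ 617.8 -181.5   64. ] yaw 89.01 tilt 0.1 op 23.6 F [ 0.1 -0.6  3.8] | turn u 0.0 shift u [0.005 0.03  0.01 ]
```

Sliding freely, with about 6 mm to go. I'll press gently to the stop.

```bash
for i in 1 ; do python3 -m crank '[[0,0.012,-0.005,0,0,0],[0,0.012,0,0,0,0],[0,0.006,0,0,0,0],[0,0,0,0,0,0]]'; done; python3 -m crank '[[0,0.006,0,0,0,0],[0,0.006,0,0,0,0],[0,0,0,0,0,0]]'
```

```text
clock: 18.45
ee_pos: [622.7, -181.4, 64.2]
tcp_rot: [-2.24, -2.202, -0.0]
ft_force: [-0.4, -0.7, -1.0]
opening: 23.5
grasp_force: 30.0
clock: 18.82
ee_pos: [625.3, -181.6, 64.7]
tcp_rot: [2.241, 2.202, 0.0]
ft_force: [-0.6, -0.6, -0.7]
opening: 23.5
grasp_force: 30.0
```

```bash
python3 -m crank '[[0,0.006,0,0,0,0],[0,0.006,0,0,0,0],[0,0,0,0,0,0]]'; python3 -m crank '[[0,0.004,0,0,0,0],[0,0,0,0,0,0]]'
```

```text
clock: 19.2
ee_pos: [626.8, -181.7, 64.4]
tcp_rot: [-2.239, -2.201, 0.003]
ft_force: [-5.7, -1.0, 0.5]
opening: 23.4
grasp_force: 30.0
clock: 19.45
ee_pos: [626.9, -181.8, 64.3]
tcp_rot: [-2.238, -2.2, 0.004]
ft_force: [-7.5, -0.2, 1.6]
opening: 23.2
grasp_force: 30.0
```

Firm contact with the stop at -7 N. I'll set the tee down, release and lift.

```bash
python3 -m crank '[[0,0,0.005,0,0,0],[0,0,0,0,0,0]]'; python3 -m crank '[[0,0,0,0,0,0],[0,0,0,0,0,0],[0,0,0,0,0,0],[0,0,-0.1,0,0,0],[0,0,-0.2,0,0,0],[0,0,-0.25,0,0,0],[0,0,0,0,0,0]]' 0.55; python3 -m crank '[[0.28,0,0,0,0,-0.225],[0.2,0.2,0,0,0,-0.225],[0,0.28,0,0,0,-0.225],[0,0,0,0,0,-0.225],[0,0,0,0,0,-0.225],[0,0,0,0,0,-0.225],[0,0,0,0,0,-0.225],[0,0,0,0,0,-0.225]]' ; python3 - <<'E'
from m import *
from go import *
im,D=r.camera('top'); cv2.imwrite('pics/t3.png',im[:,:,::-1]); u,v,P=orange('top',im,D)
for nm,c in (('R',(P[:,1]<-150)&(P[:,1]>-215)&(P[:,0]>550)),('M',(P[:,1]<-88)&(P[:,1]>-145)&(P[:,0]>550)),('L',(P[:,1]>-82)&(P[:,1]<-20)&(P[:,0]>550))):
    Q=P[c]; f=Q[(Q[:,2]>22)&(Q[:,2]<37)]; t=Q[Q[:,2]>58]; print(nm,len(Q), rect(f) if len(f) else '', rect(t) if len(t) else '')
to(rk(0,338),170,179)
E
```

```text
clock: 19.7
ee_pos: [626.9, -181.7, 64.2]
tcp_rot: [-2.238, -2.2, 0.004]
ft_force: [-9.2, -0.2, 5.6]
opening: 22.8
grasp_force: 30.0
clock: 20.58
ee_pos: [632.0, -182.8, 182.0]
tcp_rot: [2.232, 2.194, 0.009]
ft_force: [0.2, -0.1, 0.0]
opening: 42.8
grasp_force: 0.0
clock: 21.58
ee_pos: [715.2, -61.2, 173.6]
tcp_rot: [-0.265, -3.13, -0.0]
ft_force: [1.2, 0.0, 0.0]
opening: 42.9
grasp_force: 0.0
R 827 (array([ 624.2, -180.9]), array([49.5, 78.6]), 89.7) (array([ 625.1, -180.6]), array([21.4, 46.2]), 0.8)
M 57 (array([ 603.1, -138.7]), array([ 4.4, 34.8]), 85.5) (array([ 623.5, -137.3]), array([ 4.6, 15.3]), 89.7)
L 0  
t 21.62 p [715.3 -61.2 173.7] yaw 170.54 tilt 0.01 op 42.8 F [-0.3  0.5  0.2] | turn u -0.188 shift u [0.447 1.405 0.018]
```

View pics/t3.png

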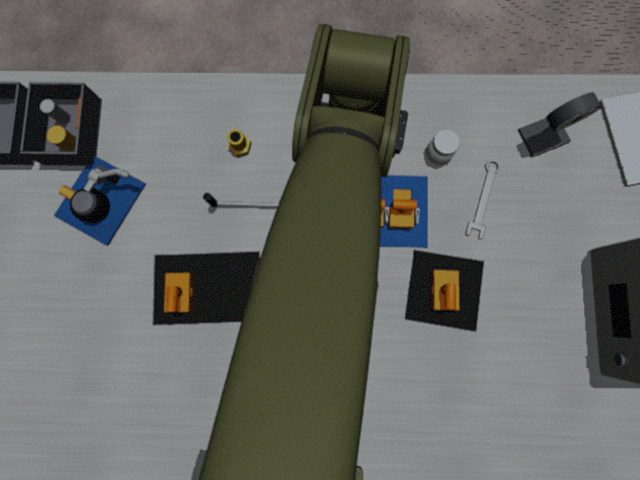

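The tee is home in the right lane at (624.2,-180.9), and the elbow is on the mat at (446,290). The handle is at pixel (210,200), so I'll go there now.

```bash
python3 -m crank '[[0,0,0,0,0,-0.188],[0.075,0.234,0,0,0,0],[0.075,0.234,0,0,0,0],[0.075,0.234,0,0,0,0],[0.075,0.234,0,0,0,0],[0.075,0.234,0,0,0,0],[0.075,0.234,0,0,0,0],[0,0,0,0,0,0]]'; python3 - <<'E'
from m import *
from go import *
im=cv2.imread('pics/t3.png')[:,:,::-1]
k=np.zeros((480,640),np.uint8); k[190:212,200:220]=(im[190:212,200:220].max(2)<45); v,u=np.nonzero(k)
q=plane('top',[[u[v<203].mean(),v[v<203].mean()]],60); print('handle approx',q, rk(0,338))
to(rk(0,338),58,179)
im,D=r.camera('top'); u,v,P=orange('top',im,D)
for nm,c in (('R',(P[:,1]<-150)&(P[:,1]>-215)&(P[:,0]>550)),('M',(P[:,1]<-88)&(P[:,1]>-145)&(P[:,0]>550)),('L',(P[:,1]>-82)&(P[:,1]<-20)&(P[:,0]>550))):
    Q=P[c]; f=Q[(Q[:,2]>22)&(Q[:,2]<37)]; print(nm,len(Q), rect(f) if len(f) else '')
E
```

```text
clock: 22.62
ee_pos: [631.7, 224.8, 173.8]
tcp_rot: [-0.039, -3.141, -0.001]
ft_force: [-0.2, -0.2, 0.6]
opening: 42.7
grasp_force: 0.0
handle approx [[631.62731703 223.13779256  60.        ]] [630.89891338 221.34852096]
t 22.62 p [631.7 224.8 173.8] yaw 178.59 tilt 0.03 op 42.7 F [-0.2 -0.2  0.6] | turn u -0.009 shift u [ 0.004 -0.017  0.579]
R 829 (array([ 624.4, -180.9]), array([49.1, 78.7]), 89.6)
M 811 (array([ 625.7, -117.7]), array([49.4, 80. ]), 87.3)
L 787 (array([625.4, -52.6]), array([80.9, 46.8]), 0.4)
```

```bash
python3 -m crank '[[0,-0.01,0.1,0,0,-0.009],[0,0,0.14,0,0,0],[0,0,0.14,0,0,0],[0,0,0.11,0,0,0],[0,0,0.085,0,0,0],[0,0,0,0,0,0]]' && python3 -m crank '[[0,0,0,0,0,0],[0,0,0,0,0,0],[0,0,0,0,0,0],[0,0,0,0,0,0]]' 1 25 && python3 -m crank '[[0,-0.06,0,0,0,0],[0,-0.08,0,0,0,0],[0,-0.08,0,0,0,0],[0,-0.08,0,0,0,0],[0,0,0,0,0,0]]'; python3 -c "
from go import *
to(rk(0,154),58,179)"
```

```text
clock: 23.42
ee_pos: [631.9, 219.1, 56.5]
tcp_rot: [-0.032, -3.138, 0.001]
ft_force: [-0.2, 1.0, 0.7]
opening: 42.7
grasp_force: 0.0
clock: 23.92
ee_pos: [633.8, 220.4, 60.1]
tcp_rot: [0.031, 3.139, 0.002]
ft_force: [-0.4, 1.5, 3.7]
opening: 17.6
grasp_force: 25.0
clock: 24.55
ee_pos: [632.6, 157.5, 60.1]
tcp_rot: [0.033, 3.14, -0.002]
ft_force: [-0.9, -1.3, 6.4]
opening: 17.7
grasp_force: 25.0
t 24.55 p [632.6 157.5  60.1] yaw 178.78 tilt 0.12 op 17.7 F [-0.9 -1.3  6.4] | turn u -0.005 shift u [ 0.014 -0.601  0.01 ]
```

```bash
python3 -m crank '[[0,-0.06,0,0,0,0],[0,-0.06,0,0,0,0],[0,-0.06,0,0,0,0],[0,-0.06,0,0,0,0],[0,-0.06,0,0,0,0],[0,0,0,0,0,0]]'; python3 -m crank '[[0,-0.05,0,0,0,0],[0,-0.05,0,0,0,0],[0,-0.05,0,0,0,0],[0,-0.05,0,0,0,0],[0,-0.05,0,0,0,0],[0,0,0,0,0,0]]'
```

```text
clock: 25.3
ee_pos: [631.4, 97.7, 60.1]
tcp_rot: [0.033, 3.139, -0.002]
ft_force: [-0.7, -1.7, 7.0]
opening: 17.7
grasp_force: 25.0
clock: 26.05
ee_pos: [630.4, 47.8, 60.1]
tcp_rot: [0.033, 3.139, -0.002]
ft_force: [0.4, -1.6, 6.0]
opening: 17.4
grasp_force: 25.0
```

```bash
python3 -m crank '[[0,-0.015,0,0,0,0],[0,-0.015,0,0,0,0],[0,-0.01,0,0,0,0],[0,0,0,0,0,0]]'; python3 -m crank '[[0,-0.01,0,0,0,0],[0,-0.005,0,0,0,0],[0,0,0,0,0,0]]'
```

```text
clock: 26.55
ee_pos: [630.3, 40.6, 60.1]
tcp_rot: [0.032, 3.139, -0.001]
ft_force: [0.6, -0.4, 6.3]
opening: 17.4
grasp_force: 25.0
clock: 26.92
ee_pos: [630.2, 37.8, 60.1]
tcp_rot: [0.032, 3.139, -0.0]
ft_force: [0.5, 1.3, 5.6]
opening: 17.7
grasp_force: 25.0
```

```bash
python3 -m crank '[[0,-0.01,0,0,0,0],[0,-0.005,0,0,0,0],[0,0,0,0,0,0]]'; python3 -m crank '[[0,-0.01,0,0,0,0],[0,0,0,0,0,0]]'
```

```text
clock: 27.3
ee_pos: [630.2, 35.8, 60.1]
tcp_rot: [0.032, 3.139, 0.002]
ft_force: [1.0, 4.9, 6.6]
opening: 17.7
grasp_force: 25.0
clock: 27.55
ee_pos: [630.2, 35.7, 60.1]
tcp_rot: [0.033, 3.139, 0.008]
ft_force: [1.8, 10.9, 5.6]
opening: 17.2
grasp_force: 25.0
```

The rod has reached its end stop (11 N). I'll release, lift, move away and verify.

```bash
python3 -m crank '[[0,0.01,0,0,0,0],[0,0,0,0,0,0],[0,0,0,0,0,0],[0,0,-0.1,0,0,0],[0,0,-0.2,0,0,0],[0,0,-0.25,0,0,0],[0,0,0,0,0,0]]' 0.5; python3 -m crank '[[0,0.28,0,0,0,0],[0,0.28,0,0,0,0],[0,0.28,0,0,0,0],[0,0.28,0,0,0,0],[0,0.28,0,0,0,0],[0,0,0,0,0,0],[0,0,0,0,0,0]]'; python3 - <<'E'
from m import *
from go import *
im,D=r.camera('top'); cv2.imwrite('pics/t4.png',im[:,:,::-1]); u,v,P=orange('top',im,D)
for nm,c in (('E',(P[:,1]<-215)&(P[:,0]<530)),('R',(P[:,1]<-150)&(P[:,1]>-215)&(P[:,0]>550)),('M',(P[:,1]<-88)&(P[:,1]>-145)&(P[:,0]>550)),('L',(P[:,1]>-82)&(P[:,1]<-20)&(P[:,0]>550))):
    Q=P[c]; f=Q[(Q[:,2]>22)&(Q[:,2]<37)];t=Q[Q[:,2]>58]; print(nm,len(Q), rect(f),rect(t))
dark=(im.max(2)<45).astype(np.uint8);k=np.zeros_like(dark);k[190:222,288:305]=dark[190:222,288:305]; v,u=np.nonzero(k&(D>0)); Q=depthpts('top',np.c_[u,v],D); 
for z0 in(30,60,68): q=Q[Q[:,2]>z0]; print('handle',z0,len(q),q.mean(0).round(1) if len(q) else '')
E
```

```text
clock: 28.42
ee_pos: [632.9, 35.5, 176.5]
tcp_rot: [0.031, 3.129, -0.001]
ft_force: [-0.2, -0.6, 0.3]
opening: 47.6
grasp_force: 0.0
clock: 29.3
ee_pos: [634.5, 315.4, 168.3]
tcp_rot: [-0.03, -3.141, 0.001]
ft_force: [-0.1, -0.3, 0.1]
opening: 47.5
grasp_force: 0.0
E 1063 (array([ 454.5, -270.2]), array([51.3, 80. ]), 88.7) (array([ 439.7, -269.1]), array([20.1, 51.2]), 88.0)
R 826 (array([ 624.3, -180.5]), array([78.3, 49.3]), 0.3) (array([ 625.1, -180.8]), array([21.1, 47. ]), 1.6)
M 800 (array([ 625.3, -117.7]), array([49.3, 79.8]), 86.9) (array([ 625.9, -116.1]), array([47., 23.]), 86.7)
L 776 (array([625.2, -52.6]), array([81.1, 46.9]), 0.4) (array([624.6, -52.6]), array([47.4, 22.6]), 87.9)
handle 30 64 [625.2  36.3  63.1]
handle 60 42 [626.6  36.8  72.7]
handle 68 37 [627.2  37.   74. ]
```

View pics/t4.png

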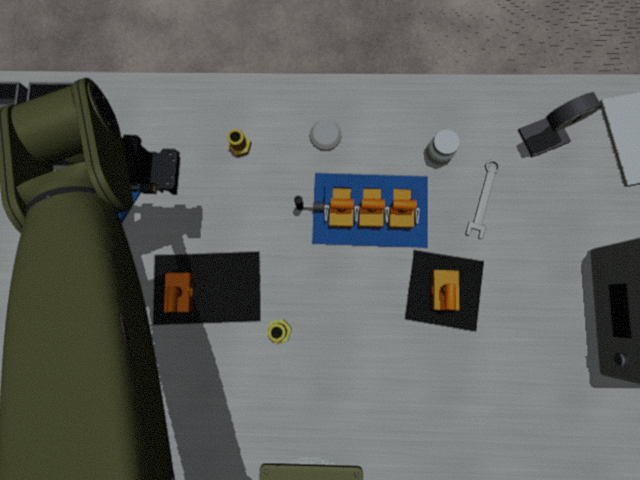

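The picture shows three tees home (342/372/402, 208) and the handle back at (298,203). The elbow is on the returns mat at (446,290), and nothing else has moved. Handing in.

```bash
python3 -c "
from station import r
print(r.hand_in())"
```

```text
the job is handed in; nothing more can be done
None
```

The job is handed in, with no verdict returned: the last picture and measurements showed the wrong elbow standing on the returns mat, the spare tee home against the stop in the right lane, the rod pushed fully home, and the spare elbow and bystanders in their starting places.

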